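# Tip the covered pan so the wick weights gather, then take off the lid

## Task

Keeping the loose lid in its place on the pan, press gently to tip the pan down at its open end, the one without the raised stop and away from the lid's grip, until all four wick weights have slid up against that end's wall, and let the pan come back to level with the lid still on. Then lift the lid off by its grip, leaving the weights gathered, and lay it flat in the middle of the cork mat without dropping it. Leave the other things on the table alone.

Things in the scene. Friction and masses are not known exactly. Their poses are not given: they have to be found in the camera images.
- stand: Fixed wooden stand carrying the tilting pan; base 150 x 140 x 12 mm, two low cheeks (tops 70 mm above the table) hold the pan's axle. Origin: centre of the base's underside, on the table; z up. Its x axis points level from the pan's gathering edge (its front, the open end) to the pan's rear, y runs along the axle. The axle lies 62 mm above this origin.
- pan (a joint): Tilt of the steel pan about the axle, rad. 0 = level, where a weak return spring holds it against a stop; it grows as the front (gathering) edge goes down, to a hard stop at 0.5. Pressing square on the lid 42 mm in front of the axle takes some 2 N to start and 6 to 7 N to reach the hard stop; let go, the pan returns to level by itself in about a second. Steel slides on the pan's floor at tilts above about 0.25.
- pan_edge (a point): Middle of the foot of the pan's front wall, inside, on the pan's floor: the gathering edge. It moves with the pan; x points from this edge over the floor to the rear, y along the edge, z square to the floor. The pan is 110 mm long (x) and 100 mm wide (y) inside and 22 mm deep under the lid, with walls 4 mm thick. This point lies 55 mm in front of and 10 mm below the axle when level.
- lid_seat (a point): Point on the pan where the lid plate's centre lies when the lid is on, 76 mm above the table when level; axes as the pan's. The plate rests on the front wall (overhanging it 4 mm) and the rear ledge, with 4 mm play to each side wall and 3 mm to the rear stop, which rise 4 mm above it. Only friction keeps it from sliding off over the front.
- lid_plate (a point): Centre of the loose lid's plate: clear plastic, 128 x 92 x 4 mm (x, y, thick). Axes: x from the front to the rear of the lid, z up. Lid and grip weigh about 120 g in all (varies).
- lid_knob (a point): Centre of the lid's dark wooden grip block, 32 mm long (x), 12 mm wide (y), 34 mm tall, standing on the plate 18 mm rearward (+x) of its centre; this point is 17 mm above the plate's upper face. Axes as those of the lid.
- mat: Fixed round cork mat, 170 mm across, 6 mm thick, lying on the table. Origin: centre of its underside.
- wick1_center (a point): Centre of a loose steel wick weight: a dark disc 22 mm across and 5 mm thick with a short brass stub on top, one of four alike on the pan's floor, seen through the lid. z: the disc's axis.
- wick2_center (a point): Centre of a loose steel wick weight: a dark disc 22 mm across and 5 mm thick with a short brass stub on top, one of four alike on the pan's floor, seen through the lid. z: the disc's axis.
- wick3_center (a point): Centre of a loose steel wick weight: a dark disc 22 mm across and 5 mm thick with a short brass stub on top, one of four alike on the pan's floor, seen through the lid. z: the disc's axis.
- wick4_center (a point): Centre of a loose steel wick weight: a dark disc 22 mm across and 5 mm thick with a short brass stub on top, one of four alike on the pan's floor, seen through the lid. z: the disc's axis.
- pillar_center (a point): Bystander: white wax pillar candle, 58 mm across, 85 mm tall. Point half-way up its middle.
- flower_center (a point): Bystander: pink flower-shaped candle, 66 mm across, 46 mm tall. Point half-way up its middle.
- spool_center (a point): Bystander: wooden spool of wick, 52 mm across, 50 mm tall. Point half-way up its middle.
- jar_center (a point): Bystander: closed glass jar, 64 mm across, 75 mm tall. Point half-way up its middle.
- mould_center (a point): Bystander: white five-lobed mould block, about 100 mm across, 35 mm tall. Point half-way up its middle.
- cup_center (a point): Bystander: white mug, 76 mm across, 85 tall, handle on one side. Point half-way up its middle.
- brush_grip (a point): Bystander: brush lying on the table. Point on its handle.
Mind the look-alikes: they are no part of the job. Of the things shaped like the mat, the cork one is meant. Leave any turquoise look-alike of the part that bears lid_plate alone.

How it is judged:
By the outcome, as a careful person would: the job done as asked, in the order asked, and still so for the second after the job is handed in, with the robot touching nothing.
It also fails if it takes over 62 s, if anything falls off the work surface, if the arm or the gripper's body presses on something with over 40 N, if the wrist force passes 120 N, or if a joint passes its speed limit or range.

## Robot

A 6-joint arm with a two-finger parallel gripper is mounted at the origin on the work surface. World frame = base frame: x ahead of the robot, y to its left, z up, the work surface at z = 0. Lengths are in m, angles in rad, forces in N, time in s.
With the tool pointing down it reaches from about 0.375 to 0.975 m from the base axis. Payload 3.8 kg.
Tool frame: the origin (TCP) lies at the very end of the fingers, on their centre line; the grasp point (between the pads) lies 19 mm behind it (env.hold_point_z is the z of the grasp point in the tool frame, in m); z points along the fingers, y is the line along which they close (so a half turn about z gives the same grasp; the last joint's range is limited). The gripper opens to 85 mm and grips with 20 to 120 N. Pads are 22 mm wide; open, the fingers measure 114 mm over their backs; the gripper's body (76 mm by 85 mm) begins 54 mm behind the grasp point. The pads swing forward as they close: fully open they stand 13 mm farther back than shut.
Start: joints at [1.093, 0.264, 1.604, -0, 1.274, -0.037], TCP at [0.288, 0.61, 0.231] pointing down, gripper open.
Joint ranges: [-2.63, 2.63], [-0.94, 2.18], [0.31, 2.57], [-1.31, 4.45], [0, 2.66], [-2.55, 2.55]. Speed limits (rad/s): [2.57, 2.57, 3.14, 3.14, 3.14, 3.14].

## Interface

Orientations are given as a unit quaternion [x, y, z, w].
In Python, from rig import env gives the robot as it stands.
- The arm moves only by the tool servo_tool, never from a script. Its arguments are lists of equal length, an entry for each row: "travel": the shift along the tool's x, y, z scaled (see below), a list of three; "angular": the turn, a rotation vector about the tool's x, y, z scaled (see below), a list of three; "grip": the gripper's target within -1 to 1 (fully open at 1, half-way at 0, shut at -1). In form: {"travel": [[tx, ty, tz], ...], "angular": [[ax, ay, az], ...], "grip": [grip, ...]}. A call has 1 to 10 rows; each row is the pose to reach, as a shift and turn from the pose commanded when the call began, along the tool's axes at that moment, turning the shorter way round; what a row does not reach only later rows make up. The controller multiplies each number of a shift by 1 m and each number of a turn by 180 degrees. A row lasts 1/10 s, in which the tool goes at most 50 mm and 8.59 degrees, less where a joint would pass 70% of its speed; a pose out of reach is approached as far as the arm can. A call with a number of a shift or a turn outside -1 to 1 is refused whole. A call with a gripper value outside its range is refused whole. The fingers move at their own pace and stop on an object; "grip_force" is the grip in N (left out, the last holds). Time passes only in rows, so rows that repeat a pose let the fingers close. It gives the time, the measured TCP pose, the force, the opening and the grip force at its end, in the units of the state.
- env.read_state(): the state, without advancing time (a new reading comes with each control period).
- env.snapshot(name): name is "scene" or "side" or "wrist"; returns a dict with "color" (400x640x3 uint8, red, green, blue), "fx", "fy", "cx", "cy" (pixels), "rvec" (rotation vector, rad) and "tvec" (3), from world to camera coordinates, as OpenCV has them. Camera axes: x right, y down, z forward; pixel columns grow to the right and rows downward; lengths in m; the calibration is good to about 2 mm. A picture is of the moment at which its call begins. There is no depth.
- env.finish_job(): hands the job in; it is judged then, once.
The state is a dict: "time": time; "q": joint angles; "joint_vel": joint speeds; "joint_efforts": joint torques, N m; "tool_pos": TCP position; "tool_rot": TCP orientation; "wrist_force": force on the tool from outside, world axes, zero at the start; "torque": the same for the moment, N m; "grip_width": opening from 0.0 (shut) to 1.0 (fully open); "grip_force": force on a finger pad.
Only numpy, scipy, OpenCV 4.12 (cv2) and the standard library are available. Lean on these libraries where they do the work, as an engineer would, in place of code of your own. Each camera call takes 0.05 s, during which the arm holds its last target. There are 200 camera calls.

## Working session

There is one attempt and no reset: what is moved stays moved. The work goes in short steps, Python scripts to look and compute and a tool call to move; the robot and the scene stay as the last step left them, time stands still between calls to the robot, and variables do not carry over. Pictures are saved under pics/ and viewed, at most 11 in all, crops included, and the job is handed in when it is done.

Besides the shell and the picture viewer there is one more tool, called after "Call:" as name(argument=value, ...), one argument or row to a line, values as JSON. servo_tool: Moves the arm, as the interface text tells. Its arguments: {"type":"object","properties":{"travel":{"type":"array","items":{"type":"array","items":{"type":"number","minimum":-1,"maximum":1}}},"angular":{"type":"array","items":{"type":"array","items":{"type":"number","minimum":-1,"maximum":1}}},"grip":{"type":"array","items":{"type":"number"}},"grip_force":{"type":"number"}},"required":["travel","angular","grip"]}

```bash
mkdir -p pics; cat > h.py <<'E'
import numpy as np, cv2
from rig import env
from scipy.spatial.transform import Rotation as R
def snap(n,f=None):
    s=env.snapshot(n)
    if f: cv2.imwrite('pics/'+f,s['color'][:,:,::-1])
    return s
def ray(s,u,v):
    Rm=R.from_rotvec(np.ravel(s['rvec'])).as_matrix();t=np.ravel(s['tvec'])
    d=Rm.T@np.array([(u-s['cx'])/s['fx'],(v-s['cy'])/s['fy'],1]);return -Rm.T@t,d
def onz(s,u,v,z):
    o,d=ray(s,u,v);return o+d*(z-o[2])/d[2]
def proj(s,p):
    Rm=R.from_rotvec(np.ravel(s['rvec'])).as_matrix();c=Rm@np.array(p)+np.ravel(s['tvec'])
    return s['fx']*c[0]/c[2]+s['cx'],s['fy']*c[1]/c[2]+s['cy']
E
python3 - <<'E'
from h import *
a=snap('scene','s1.png')
b=snap('side','d1.png')
for s in(a,b): print(s['fx'],ray(s,320,200))
print(env.read_state(), env.hold_point_z)
E
```

```text
384.8971777409413 (array([ 1.35032802, -0.02428471,  1.06583236]), array([-0.63260735, -0.03371176, -0.77380927]))
401.3057077419247 (array([ 0.08185673, -1.1608268 ,  0.84746566]), array([ 0.32024168,  0.77041413, -0.55138779]))
{'time': 0.1, 'q': array([ 1.09309682e+00,  2.64704012e-01,  1.60525849e+00, -3.41847190e-05,
        1.27369134e+00, -3.68852559e-02]), 'joint_vel': array([ 0.00105562, -0.00161964, -0.00418564, -0.0005924 , -0.00038053,
       -0.00115259]), 'joint_efforts': array([-4.92832169e-04, -5.16711795e+01, -3.68584514e+01, -1.41381233e-04,
        6.21219995e-03, -3.51722235e-05]), 'tool_pos': array([0.28770209, 0.60987832, 0.2300575 ]), 'tool_rot': array([ 2.18621900e-01,  9.75809101e-01, -1.00082468e-03, -2.46446916e-04]), 'wrist_force': array([ 0.53426285,  0.49847174, -0.37695877]), 'torque': array([-0.04893209,  0.02752162,  0.02127553]), 'grip_force': 0.0, 'grip_width': 0.9977399930951222} -0.0187
```

View pics/s1.png

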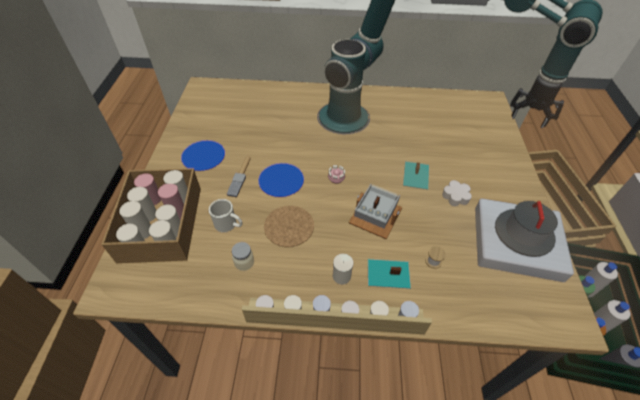

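View pics/d1.png

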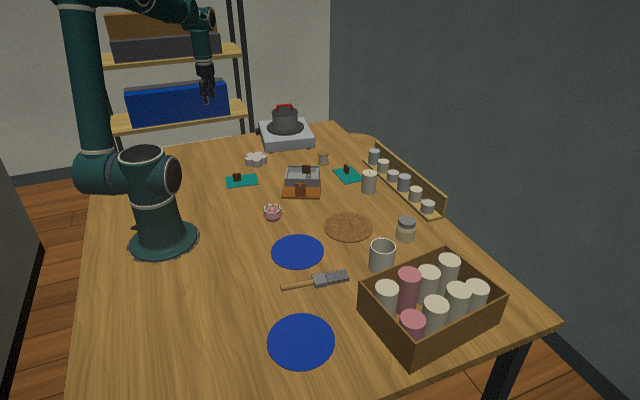

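The scene view shows the pan near (377,208), the cork mat at (289,226) and turquoise decoys at (416,175) and (389,274). The side view shows the pan at (302,180). Next I zoom in.

```bash
python3 - <<'E'
from h import *
a=cv2.imread('pics/s1.png')[175:245,340:410];b=cv2.imread('pics/d1.png')[150:210,270:335]
a=cv2.resize(a,(400,400),interpolation=cv2.INTER_CUBIC);b=cv2.resize(b,(400,369),interpolation=cv2.INTER_CUBIC)
b=np.vstack([b,np.zeros((31,400,3),np.uint8)])
cv2.imwrite('pics/z1.png',np.hstack([a,b]))
s=env.snapshot('scene')
hsv=cv2.cvtColor(s['color'],cv2.COLOR_RGB2HSV)
roi=s['color'][226,270:310].mean(0);print(roi,hsv[226,289],hsv[226,330])
m=(hsv[...,1]>0)&(np.abs(s['color'].astype(int)-cv2.blur(s['color'],(1,1))).sum(2)>=0)
# cork ellipse: Darker than table
g=s['color'][...,0].astype(int);print(g[226,255:325:3])
E
```

```text
[143.95  116.15   83.025] [ 16 109 138] [ 19  96 162]
[160 164 167 151 144 140 148 142 149 141 141 138 143 144 151 138 145 156
 142 147 155 157 157 160]
```

View pics/z1.png

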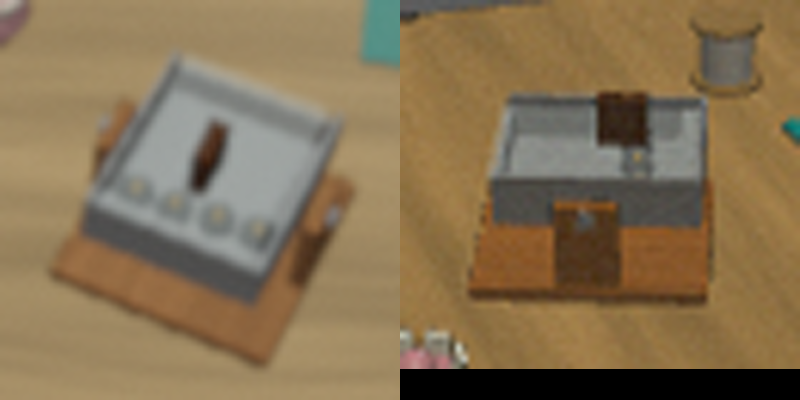

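The weights, seen as brass dots, lie in a row at the pan's camera-side end. The grip stands near the middle. I work out the pose numerically, then take a wrist view.

```bash
python3 - <<'E'
from h import *
a=env.snapshot('scene');b=env.snapshot('side')
f=lambda u,v:(340+u/5.714-.4,175+v/5.714-.4); g=lambda u,v:(270+(u-400)/6.154-.4,150+v/6.154-.4)
for n,p,z in [('far L',(180,55),.082),('far R',(340,120),.082),('near R',(265,270),.08),('near L',(90,200),.08),('knobtop',(215,127),.112),('knobbot',(203,187),.078)]+[('w',p,.057) for p in [(140,190),(178,205),(217,218),(257,233)]]:
    print(n,onz(a,*f(*p),z).round(3))
for n,p,z in [('L far',(510,97),.082),('R far',(707,97),.082),('R near',(705,180),.08),('L near',(495,178),.08),('knobtop',(622,97),.112),('w',(638,157),.057)]:
    print('side',n,onz(b,*g(*p),z).round(3))
# cork mat
for s,c in((a,(289,226)),(b,(348,227))):
    print('mat',onz(s,*c,.006).round(3))
E
```

```text
far L [0.463 0.103 0.082]
far R [0.507 0.195 0.082]
near R [0.618 0.147 0.08 ]
near L [0.576 0.05  0.08 ]
knobtop [0.544 0.118 0.112]
knobbot [0.56  0.115 0.078]
w [0.548 0.081 0.057]
w [0.558 0.103 0.057]
w [0.566 0.125 0.057]
w [0.575 0.148 0.057]
side L far [0.503 0.189 0.082]
side R far [0.62  0.141 0.082]
side R near [0.58  0.046 0.08 ]
side L near [0.462 0.098 0.08 ]
side knobtop [0.551 0.11  0.112]
side w [0.566 0.126 0.057]
mat [ 0.605 -0.167  0.006]
mat [ 0.595 -0.178  0.006]
```

Call:
servo_tool(
  travel=[
    [-0.428,-0.34,-0.05],
    [-0.428,-0.34,-0.05],
    [-0.428,-0.34,-0.05],
    [-0.428,-0.34,-0.05],
    [-0.428,-0.34,-0.05],
    [-0.428,-0.34,-0.05],
    [-0.428,-0.34,-0.05],
    [-0.428,-0.34,-0.05],
    [-0.428,-0.34,-0.05],
    [-0.428,-0.34,-0.05],
  ],
  angular=[
    [0,0,0],
    [0,0,0],
    [0,0,0],
    [0,0,0],
    [0,0,0],
    [0,0,0],
    [0,0,0],
    [0,0,0],
    [0,0,0],
    [0,0,0],
  ],
  grip=[1,1,1,1,1,1,1,1,1,1],
)

```text
time: 1.25
tool_pos: [0.5089, 0.1621, 0.2772]
tool_rot: [0.219, 0.976, 0.0, 0.0]
wrist_force: [0.5, 1.0, -0.7]
grip_width: 1.001
grip_force: 0.0
```

Call:
servo_tool(
  travel=[
    [0,0,0],
    [0,0,0],
    [0,0,0],
    [0,0,0],
    [0,0,0],
    [0,0,0],
  ],
  angular=[
    [0,0,0],
    [0,0,0],
    [0,0,0],
    [0,0,0],
    [0,0,0],
    [0,0,0],
  ],
  grip=[1,1,1,1,1,1],
)

```text
time: 1.85
tool_pos: [0.508, 0.1651, 0.2767]
tool_rot: [0.218, 0.976, 0.0, -0.0]
wrist_force: [-0.1, 0.0, 0.2]
grip_width: 1.001
grip_force: 0.0
```

```bash
python3 - <<'E'
from h import *
w=snap('wrist','w1.png');print(ray(w,320,200)[0],w['fx'],onz(w,320,200,.08))
for p in [(.541,.122,.08),(.549,.115,.112)]: print(proj(w,p))
s=env.read_state();print(s['time'],s['tool_pos'],s['tool_rot'],s['q'])
E
```

```text
[0.43545304 0.19959472 0.41840299] 335.8451771917337 [0.53718494 0.15396034 0.08      ]
(np.float64(294.62634718110667), np.float64(215.06145871073025))
(np.float64(289.781602098797), np.float64(236.0981748579437))
1.9 [0.50806984 0.16491717 0.27674703] [ 2.17785831e-01  9.75996581e-01 -2.32718691e-05 -7.65306513e-05] [ 2.67214442e-01 -2.96989635e-02  1.84628526e+00  3.14013538e-05
  1.32516341e+00 -8.64498980e-01]
```

View pics/w1.png

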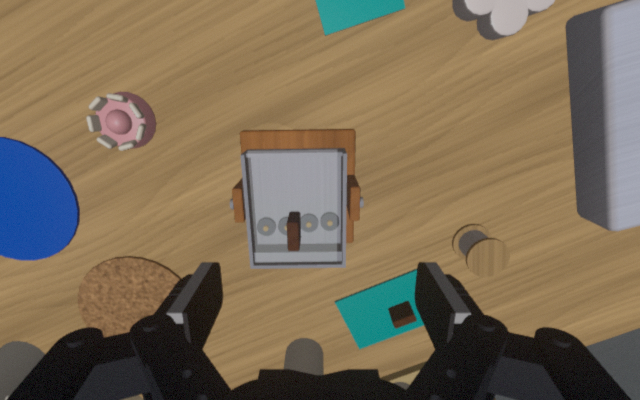

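The wrist view shows the open end at the top, toward the robot, with the lid's edge at about row 150. The raised stop is at the bottom near row 266, the grip top near (294,230), and the weights near row 224. I refine with a crop.

```bash
python3 - <<'E'
from h import *
a=cv2.imread('pics/w1.png')[122:282,222:372]
cv2.imwrite('pics/z2.png',cv2.resize(a,(562,600),interpolation=cv2.INTER_CUBIC))
w=env.snapshot('wrist')
m=cv2.imread('pics/w1.png')
E
```

```text
(no output)
```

View pics/z2.png

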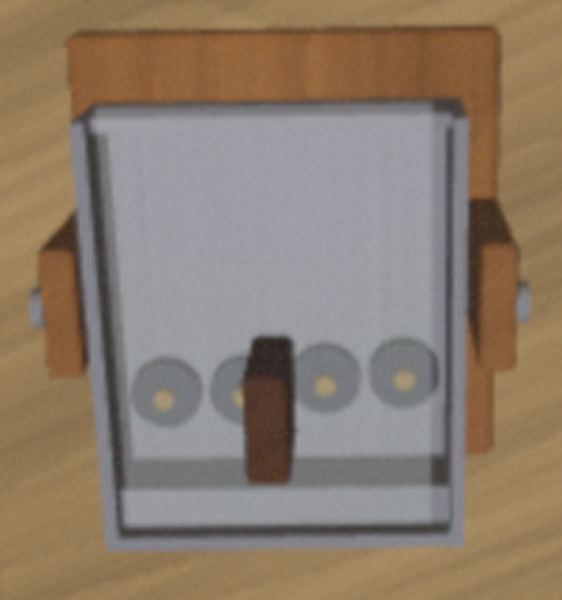

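The crop shows the grip's top face centred at (268,428). The rim corners are at (73,123), (468,118), (463,546) and (108,548), and the axle pins at (37,307) and (525,300).

```bash
python3 - <<'E'
from h import *
w=env.snapshot('wrist');a=env.snapshot('scene');b=env.snapshot('side')
k=3.75;f=lambda p:(222+p[0]/k-.37,122+p[1]/k-.37)
P={}
for n,p,z in [('fl',(73,123),.082),('fr',(468,118),.082),('rr',(463,546),.082),('rl',(108,548),.082),('axL',(40,307),.062),('axR',(525,301),.062),('lidFL',(95,103),.078),('lidFR',(460,100),.078),('k1',(247,375),.112),('k2',(291,375),.112),('k3',(289,481),.112),('k4',(247,481),.112)]:
    P[n]=onz(w,*f(p),z)[:2]; print(n,P[n].round(4))
yv=(P['fr']-P['fl'])+(P['rr']-P['rl'])+P['axR']-P['axL'];xv=P['rr']+P['rl']-P['fl']-P['fr']
yx=np.degrees(np.arctan2(xv[1],xv[0]));yy=np.degrees(np.arctan2(yv[1],yv[0]));print('yaw',yx,yy-90,np.linalg.norm(xv)/2)
th=np.radians(yx);X=np.array([np.cos(th),np.sin(th)]);Y=np.array([-X[1],X[0]])
ax=(P['axL']+P['axR'])/2
for n in P: print(n,((P[n]-ax)@X*1e3).round(1),((P[n]-ax)@Y*1e3).round(1))
print('axle',ax,'knob',np.mean([P['k%d'%i] for i in (1,2,3,4)],0))
# mat
for s,n,c,r in((a,'scene',(289,226),32),(b,'side',(348,227),32)):
    lab=cv2.cvtColor(s['color'],cv2.COLOR_RGB2HSV); v=cv2.GaussianBlur(s['color'],(5,5),0).astype(int)
    m=(np.abs(v-v[c[1]-4:c[1]+5,c[0]-4:c[0]+5].mean((0,1))).sum(2)<32).astype(np.uint8)
    m=cv2.morphologyEx(m,cv2.MORPH_OPEN,np.ones((5,5)))
    nn,l,st,ce=cv2.connectedComponentsWithStats(m);i=l[c[1],c[0]]
    cs,_=cv2.findContours((l==i).astype(np.uint8),0,2);h=cv2.convexHull(max(cs,key=cv2.contourArea))
    e=cv2.fitEllipse(h);print(n,st[i],e,onz(s,*e[0],.006))
E
```

```text
fl [0.459  0.1024]
fr [0.5031 0.1991]
rr [0.6212 0.1455]
rl [0.5762 0.0485]
axL [0.5046 0.0605]
axR [0.5648 0.1923]
lidFL [0.457  0.1093]
lidFR [0.4985 0.1992]
k1 [0.5344 0.1195]
k2 [0.5393 0.13  ]
k3 [0.5666 0.1159]
k4 [0.5618 0.1057]
yaw -24.541450262376713 -24.636832263790396 0.12938481239369704
fl -58.9 -53.3
fr -58.9 53.0
rr 70.8 53.3
rl 70.1 -53.6
axL 0.0 -72.5
axR -0.0 72.5
lidFL -63.6 -47.8
lidFR -63.1 51.1
k1 2.6 -6.4
k2 2.8 5.2
k3 33.4 3.7
k4 33.3 -7.6
axle [0.53467895 0.12640546] knob [0.55054778 0.11775995]
scene [ 264  206   50   43 1715] ((288.56787109375, 226.42002868652344), (42.62738800048828, 51.16434860229492), 87.34757995605469) [ 0.60634438 -0.16833189  0.006     ]
side [ 324  212   49   33 1228] ((348.05462646484375, 227.5361328125), (32.41632080078125, 49.72846221923828), 93.46949005126953) [ 0.59389336 -0.18079533  0.006     ]
```

Call:
servo_tool(
  travel=[
    [0.002,-0.024,0.03],
    [0.002,-0.024,0.06],
    [0.002,-0.024,0.09],
    [0.002,-0.024,0.12],
    [0.002,-0.024,0.15],
    [0.002,-0.024,0.172],
    [0.002,-0.024,0.172],
    [0.002,-0.024,0.172],
    [0.002,-0.024,0.172],
    [0.002,-0.024,0.172],
  ],
  angular=[
    [0,0,-0.003],
    [0,0,-0.003],
    [0,0,-0.003],
    [0,0,-0.003],
    [0,0,-0.003],
    [0,0,-0.003],
    [0,0,-0.003],
    [0,0,-0.003],
    [0,0,-0.003],
    [0,0,-0.003],
  ],
  grip=[-1,-1,-1,-1,-1,-1,-1,-1,-1,-1],
)

```text
time: 3.1
tool_pos: [0.4979, 0.1435, 0.1068]
tool_rot: [0.214, 0.977, 0.001, 0.002]
wrist_force: [0.1, 0.2, 0.1]
grip_width: 0.001
grip_force: 0.0
```

```bash
python3 - <<'E'
from h import *
s=env.read_state();print(s['time'],s['tool_pos'],s['tool_rot'],s['wrist_force'],s['grip_width'])
p=s['tool_pos'][:2]-np.array([.5347,.1264]);X=np.array([.9092,-.4163]);print(p@X,p@np.array([.4163,.9092]))
E
```

```text
3.1 [0.4979317  0.14352384 0.10676954] [2.14001145e-01 9.76831854e-01 7.39819709e-04 1.57857970e-03] [0.10784763 0.231861   0.12292913] 0.0008852879942223055
-0.0405583947533525 0.0002623554114641995
```

Call:
servo_tool(
  travel=[
    [0.001,0,0.012],
    [0.001,0,0.02],
    [0.001,0,0.024],
    [0.001,0,0.026],
    [0.001,0,0.027],
    [0.001,0,0.028],
    [0.001,0,0.028],
    [0.001,0,0.028],
  ],
  angular=[
    [0,0,0],
    [0,0,0],
    [0,0,0],
    [0,0,0],
    [0,0,0],
    [0,0,0],
    [0,0,0],
    [0,0,0],
  ],
  grip=[-1,-1,-1,-1,-1,-1,-1,-1],
)

```text
time: 3.9
tool_pos: [0.4959, 0.1438, 0.0776]
tool_rot: [0.214, 0.977, 0.0, 0.0]
wrist_force: [-2.5, -0.0, 4.9]
grip_width: 0.004
grip_force: 2.5
```

```bash
python3 - <<'E'
from h import *
s=env.read_state();print(s['time'],s['tool_pos'],s['wrist_force'],s['torque'])
a=snap('scene')['color'][170:245,340:410];b=snap('side')['color'][145:210,270:335]
cv2.imwrite('pics/z3.png',np.hstack([cv2.resize(a,(400,400),interpolation=2),cv2.resize(b,(400,400),interpolation=2)])[:,:,::-1])
s=env.read_state();print(s['time'],s['tool_pos'],s['wrist_force'])
E
```

```text
3.9 [0.49593263 0.14378768 0.07762273] [-2.52393017e+00 -3.14831588e-03  4.91567282e+00] [0.04799224 0.35212108 0.01113134]
4.0 [0.49597425 0.14378368 0.07767514] [-2.79265799  0.10057591  5.7174289 ]
```

View pics/z3.png

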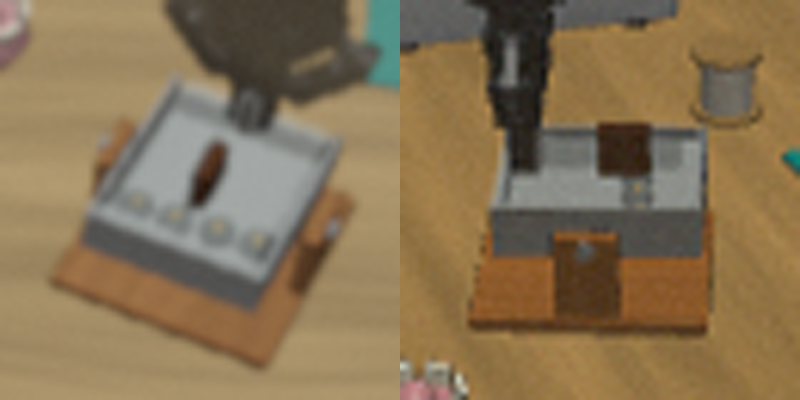

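Call:
servo_tool(
  travel=[
    [0.0003,0,0.0009],
    [0.0006,0,0.0017],
    [0.0009,0,0.0026],
    [0.0011,0,0.0034],
    [0.0014,0,0.0043],
    [0.0016,0,0.0051],
    [0.0018,0,0.006],
    [0.002,0,0.0069],
    [0.0022,0,0.0078],
    [0.0023,0,0.0087],
  ],
  angular=[
    [0,-0.0064,0],
    [0,-0.0127,0],
    [0,-0.019,0],
    [0,-0.0255,0],
    [0,-0.032,0],
    [0,-0.038,0],
    [0,-0.0446,0],
    [0,-0.051,0],
    [0,-0.0573,0],
    [0,-0.0637,0],
  ],
  grip=[-1,-1,-1,-1,-1,-1,-1,-1,-1,-1],
)

```text
time: 5.0
tool_pos: [0.4945, 0.1448, 0.0693]
tool_rot: [0.213, 0.972, -0.021, 0.099]
wrist_force: [-0.9, -2.2, 4.5]
grip_width: 0.0
grip_force: 2.8
```

```bash
python3 - <<'E'
from h import *
s=env.read_state();print(s['time'],s['tool_pos'],s['wrist_force'],s['tool_rot'])
X=np.array([.9092,-.4163]);p=s['tool_pos'][:2]-np.array([.5347,.1264]);print(p@X,p@np.array([.4163,.9092]))
m=R.from_quat(s['tool_rot']).as_matrix();print(m.T@s['wrist_force'])
E
```

```text
5.0 [0.49446318 0.1447626  0.06926948] [-0.93500169 -2.15059742  4.52117651] [ 0.21288905  0.97181887 -0.02104099  0.09901324]
-0.044227666604869556 -5.531516798061459e-05
[-0.95958058 -2.33883167 -4.42147101]
```

Call:
servo_tool(
  travel=[
    [0.0004,0,0.0011],
    [0.0008,0,0.0022],
    [0.0011,0,0.0033],
    [0.0014,0,0.0045],
    [0.0017,0,0.0056],
    [0.002,0,0.0067],
    [0.0022,0,0.0079],
    [0.0024,0,0.009],
    [0.0026,0,0.0102],
    [0.0027,0,0.0113],
  ],
  angular=[
    [0,-0.0083,0],
    [0,-0.0166,0],
    [0,-0.0248,0],
    [0,-0.0331,0],
    [0,-0.0414,0],
    [0,-0.0497,0],
    [0,-0.058,0],
    [0,-0.0662,0],
    [0,-0.0745,0],
    [0,-0.0828,0],
  ],
  grip=[-1,-1,-1,-1,-1,-1,-1,-1,-1,-1],
)

```text
time: 6.0
tool_pos: [0.4941, 0.1453, 0.0577]
tool_rot: [0.208, 0.951, -0.048, 0.224]
wrist_force: [-2.0, -0.5, 5.8]
grip_width: -0.0
grip_force: 3.0
```

Call:
servo_tool(
  travel=[
    [0,0,0],
    [0,0,0],
    [0,0,0],
    [0,0,0],
    [0,0,0],
    [0,0,0],
    [0,0,0],
    [0,0,0],
    [0,0,0],
    [0,0,0],
  ],
  angular=[
    [0,0,0],
    [0,0,0],
    [0,0,0],
    [0,0,0],
    [0,0,0],
    [0,0,0],
    [0,0,0],
    [0,0,0],
    [0,0,0],
    [0,0,0],
  ],
  grip=[-1,-1,-1,-1,-1,-1,-1,-1,-1,-1],
)

```text
time: 7.0
tool_pos: [0.4932, 0.1453, 0.0571]
tool_rot: [0.208, 0.951, -0.048, 0.223]
wrist_force: [-4.4, 1.0, 5.1]
grip_width: -0.002
grip_force: 3.4
```

```bash
python3 - <<'E'
from h import *
s=env.read_state();print(s['time'],s['tool_pos'],s['wrist_force'],s['tool_rot'])
X=np.array([.9092,-.4163]);p=s['tool_pos'][:2]-np.array([.5347,.1264]);print(p@X,p@np.array([.4163,.9092]))
a=snap('scene')['color'][170:245,340:410];b=snap('side')['color'][145:210,270:335]
cv2.imwrite('pics/z4.png',np.hstack([cv2.resize(a,(400,400),interpolation=2),cv2.resize(b,(400,400),interpolation=2)])[:,:,::-1])
E
```

```text
7.0 [0.49324403 0.14527074 0.05706123] [-4.44562521  1.04457377  5.0640487 ] [ 0.20849185  0.95101209 -0.0482216   0.22311843]
-0.04554765924612862 -0.00010084221213234616
```

View pics/z4.png

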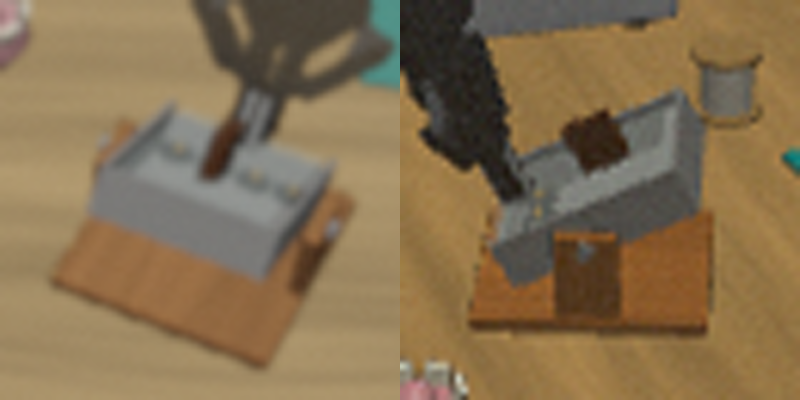

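The pan is tipped about 0.45 rad with the lid still on, and the weights show near the front at left-crop (178,147), (255,178) and (292,190). I check their pan-frame positions.

```bash
cat >> h.py <<'E'
AX=np.array([.5347,.1264,.062]);YAW=np.radians(-24.6)
def panxy(s,u,v,zp,th):
    M=(R.from_euler('z',YAW)*R.from_euler('y',-th)).as_matrix()
    o,d=ray(s,u,v);o=M.T@(o-AX);d=M.T@d;return ((o+d*(zp-o[2])/d[2])*1e3).round(1)
E
python3 - <<'E'
from h import *
a=env.snapshot('scene');b=env.snapshot('side')
for p in [(178,147),(255,178),(292,190)]: print(panxy(a,340+p[0]/5.714-.4,170+p[1]/5.333-.4,-.003,.46))
for p in [(138,193),(138,210)]: print('side',panxy(b,270+p[0]/6.154-.4,145+p[1]/6.154-.4,-.003,.46))
for p in [(228,122)]:print('knobtop front',panxy(a,340+p[0]/5.714,170+p[1]/5.333,.05,.46))
for p in [(597,135)]:print('knobtop side',panxy(b,270+(p[0]-400)/6.154,145+p[1]/6.154,.05,.46))
E
```

```text
[-40.1 -38.6  -3. ]
[-37.3  12.5  -3. ]
[-40.1  35.4  -3. ]
side [-43.6  33.   -3. ]
side [-41.    9.3  -3. ]
knobtop front [18.8 -2.5 50. ]
knobtop side [ 35.8 -40.9  50. ]
```

Call:
servo_tool(
  travel=[
    [-0.0004,0,-0.001],
    [-0.0008,0,-0.0019],
    [-0.0012,0,-0.0029],
    [-0.0016,0,-0.0038],
    [-0.0021,0,-0.0047],
    [-0.0026,0,-0.0056],
    [-0.0031,0,-0.0065],
    [-0.0036,0,-0.0074],
    [-0.0042,0,-0.0083],
    [-0.0048,0,-0.0091],
  ],
  angular=[
    [0,0.0073,0],
    [0,0.0146,0],
    [0,0.022,0],
    [0,0.0293,0],
    [0,0.0366,0],
    [0,0.0439,0],
    [0,0.0512,0],
    [0,0.0586,0],
    [0,0.0659,0],
    [0,0.0732,0],
  ],
  grip=[-1,-1,-1,-1,-1,-1,-1,-1,-1,-1],
)

```text
time: 8.2
tool_pos: [0.4935, 0.145, 0.0675]
tool_rot: [0.213, 0.97, -0.024, 0.112]
wrist_force: [-2.7, 1.2, 5.0]
grip_width: -0.001
grip_force: 2.6
```

Call:
servo_tool(
  travel=[
    [-0.0004,0,-0.001],
    [-0.0008,0,-0.0019],
    [-0.0012,0,-0.0029],
    [-0.0016,0,-0.0038],
    [-0.0021,0,-0.0047],
    [-0.0026,0,-0.0056],
    [-0.0031,0,-0.0065],
    [-0.0036,0,-0.0074],
    [-0.0042,0,-0.0083],
    [-0.0048,0,-0.0091],
  ],
  angular=[
    [0,0.0073,0],
    [0,0.0146,0],
    [0,0.022,0],
    [0,0.0293,0],
    [0,0.0366,0],
    [0,0.0439,0],
    [0,0.0512,0],
    [0,0.0586,0],
    [0,0.0659,0],
    [0,0.0732,0],
  ],
  grip=[-1,-1,-1,-1,-1,-1,-1,-1,-1,-1],
)

```text
time: 9.2
tool_pos: [0.4958, 0.1435, 0.0768]
tool_rot: [0.214, 0.977, 0.0, -0.001]
wrist_force: [-0.1, 1.7, 4.3]
grip_width: -0.003
grip_force: 1.7
```

```bash
python3 - <<'E'
from h import *
s=env.read_state();print(s['time'],s['tool_pos'],s['wrist_force'],s['tool_rot'])
X=np.array([.9092,-.4163]);p=s['tool_pos'][:2]-np.array([.5347,.1264]);print(p@X,p@np.array([.4163,.9092]))
E
```

```text
9.2 [0.49575793 0.14348061 0.0768097 ] [-0.10041176  1.7167905   4.28379447] [ 2.14050701e-01  9.76822241e-01  1.88915983e-04 -7.55832464e-04]
-0.04251679097552289 -0.000681895597682449
```

Call:
servo_tool(
  travel=[
    [0,0,-0.0008],
    [0,0,-0.0016],
    [0,0,-0.0025],
    [0,0,-0.005],
    [0,0,-0.015],
    [0,0,-0.05],
    [-0.02,0,-0.09],
    [-0.04,0,-0.13],
    [-0.04,0,-0.17],
    [-0.04,0,-0.19],
  ],
  angular=[
    [0,0,0],
    [0,0,0],
    [0,0,0],
    [0,0,0],
    [0,0,0],
    [0,0,0],
    [0,0,0],
    [0,0,0],
    [0,0,0],
    [0,0,0],
  ],
  grip=[-1,-1,-1,-1,-1,-1,1,1,1,1],
)

```text
time: 10.2
tool_pos: [0.534, 0.1269, 0.2722]
tool_rot: [0.214, 0.977, 0.001, 0.003]
wrist_force: [-0.1, 0.6, 0.4]
grip_width: 0.679
grip_force: 0.0
```

Call:
servo_tool(
  travel=[
    [0,0,0],
    [0,0,0],
    [0,0,0],
    [0,0,0],
  ],
  angular=[
    [0,0,0],
    [0,0,0],
    [0,0,0],
    [0,0,0],
  ],
  grip=[1,1,1,1],
)

```text
time: 10.6
tool_pos: [0.5306, 0.1267, 0.2646]
tool_rot: [0.214, 0.977, -0.001, -0.002]
wrist_force: [0.0, 0.0, 0.4]
grip_width: 0.996
grip_force: 0.0
```

```bash
python3 - <<'E'
from h import *
w=snap('wrist');c=[int(v) for v in proj(w,(.5347,.1264,.08))];print(c)
y0,x0=max(c[1]-90,0),c[0]-90
cv2.imwrite('pics/z5.png',cv2.resize(w['color'][y0:y0+180,x0:x0+180],(600,600),interpolation=2)[:,:,::-1]);print(x0,y0)
s=env.read_state();print(s['time'],s['tool_pos'],s['wrist_force'],s['tool_rot'],s['grip_width'])
E
```

```text
[319, 178]
229 88
10.65 [0.53081059 0.12669201 0.26483786] [ 0.18680337 -0.75638179 -0.2818837 ] [ 2.13928060e-01  9.76848198e-01 -7.19974715e-04 -1.36561253e-03] 1.0032843982495234
```

View pics/z5.png

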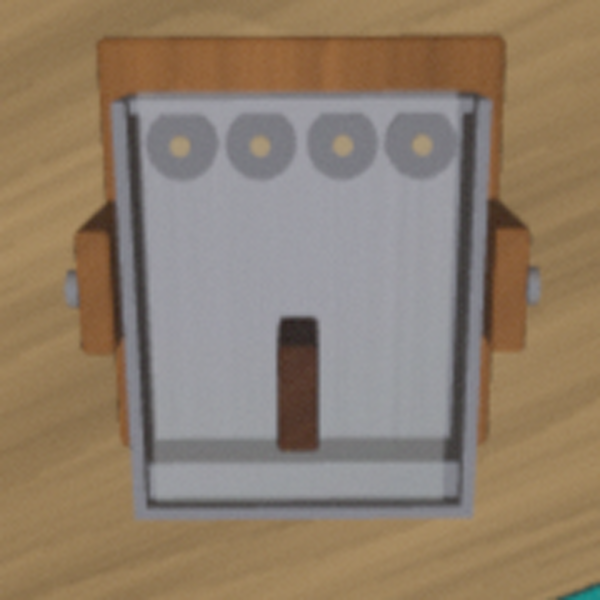

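All four weights are in a row at the front wall (crop row 146) and the pan is level with the lid on. The grip's top face is centred at crop (298,397). Now the grasp numbers.

```bash
python3 - <<'E'
from h import *
w=env.snapshot('wrist')
k=600/180
P=[onz(w,229+u/k-.35,88+v/k-.35,.112) for u,v in [(278,345),(318,345),(318,450),(278,450)]]
print(np.round([panxy(w,229+u/k-.35,88+v/k-.35,.05,0) for u,v in [(278,345),(318,345),(318,450),(278,450)]],1))
c=np.mean(P,0);print(c)
s=env.read_state();M=R.from_quat(s['tool_rot']).as_matrix()
print('tool delta to knob, TCP z .084',M.T@(np.r_[c[:2],.084]-s['tool_pos']))
print(M[:,0],s['q'],s['tool_pos'])
for p in [(145,143),(180,146),(260,146),(342,146),(422,146)]:print(panxy(w,229+p[0]/k-.35,88+p[1]/k-.35,-.002,0))
E
```

```text
[[ 4.2 -6.8 50. ]
 [ 4.2  4.1 50. ]
 [35.2  4.2 50. ]
 [35.2 -7.1 50. ]]
[0.55203582 0.11692673 0.112     ]
tool delta to knob, TCP z .084 [-0.0235648   0.0001997   0.18105803]
[-0.90846106  0.41796452  0.00203925] [ 1.88773398e-01  1.14188392e-03  1.83712927e+00 -2.22048852e-04
  1.30598005e+00 -9.50761731e-01] [0.53101016 0.126723   0.26510578]
[-44.8 -48.   -2. ]
[-43.8 -37.3  -2. ]
[-43.8 -12.9  -2. ]
[-43.7  12.2  -2. ]
[-43.6  36.6  -2. ]
```

Call:
servo_tool(
  travel=[
    [-0.023,0,0.03],
    [-0.0235,0,0.06],
    [-0.0235,0,0.09],
    [-0.0235,0,0.12],
    [-0.0235,0,0.14],
    [-0.0235,0,0.15],
    [-0.0235,0,0.16],
    [-0.0235,0,0.17],
    [-0.0235,0,0.176],
    [-0.0235,0,0.179],
  ],
  angular=[
    [0,0,0],
    [0,0,0],
    [0,0,0],
    [0,0,0],
    [0,0,0],
    [0,0,0],
    [0,0,0],
    [0,0,0],
    [0,0,0],
    [0,0,0],
  ],
  grip=[-0.3,-0.3,-0.3,-0.3,-0.3,-0.3,-0.3,-0.3,-0.3,-0.3],
)

```text
time: 11.7
tool_pos: [0.5535, 0.117, 0.0877]
tool_rot: [0.214, 0.977, -0.0, 0.0]
wrist_force: [-0.5, -0.4, 0.9]
grip_width: 0.351
grip_force: 0.0
```

Call:
servo_tool(
  travel=[
    [0,0,0],
    [0,0,0],
    [0,0,0],
  ],
  angular=[
    [0,0,0],
    [0,0,0],
    [0,0,0],
  ],
  grip=[-0.3,-0.3,-0.3],
)

```text
time: 12.0
tool_pos: [0.5539, 0.1171, 0.0885]
tool_rot: [0.214, 0.977, 0.0, 0.001]
wrist_force: [-0.6, 0.2, -0.3]
grip_width: 0.351
grip_force: 0.0
```

```bash
python3 - <<'E'
from h import *
s=env.read_state();M=R.from_quat(s['tool_rot']).as_matrix()
print(s['time'],s['tool_pos'],s['wrist_force'],s['grip_width'],M.T@(np.array([.552,.1169,.084])-s['tool_pos']),M[:,2])
E
```

```text
12.0 [0.5538582  0.11706036 0.08848447] [-0.56156357  0.21971083 -0.34929458] 0.3507361373028888 [ 0.00162706 -0.00092573  0.00448161] [ 1.53339792e-03  6.78704427e-05 -9.99998822e-01]
```

Small correction, then close gently and lift a little.

Call:
servo_tool(
  travel=[
    [0.0015,-0.001,0.002],
    [0.0015,-0.001,0.004],
    [0.0015,-0.001,0.0045],
    [0.0015,-0.001,0.0045],
    [0.0015,-0.001,0.0045],
    [0.0015,-0.001,0.0045],
    [0.0015,-0.001,0.0045],
    [0.0015,-0.001,0.0045],
    [0.0015,-0.001,0.0045],
    [0.0015,-0.001,0.0045],
  ],
  angular=[
    [0,0,0],
    [0,0,0],
    [0,0,0],
    [0,0,0],
    [0,0,0],
    [0,0,0],
    [0,0,0],
    [0,0,0],
    [0,0,0],
    [0,0,0],
  ],
  grip=[-0.3,-0.3,-0.4,-0.5,-0.6,-0.65,-0.7,-1,-1,-1],
  grip_force=40,
)

```text
time: 13.0
tool_pos: [0.5518, 0.1167, 0.0835]
tool_rot: [0.214, 0.977, 0.0, 0.0]
wrist_force: [0.3, 0.4, 0.6]
grip_width: 0.134
grip_force: 41.5
```

Call:
servo_tool(
  travel=[
    [0,0,-0.001],
    [0,0,-0.003],
    [0,0,-0.005],
    [0,0,-0.008],
    [0,0,-0.012],
    [0,0,-0.02],
    [0,0,-0.03],
    [0,0,-0.045],
    [0,0,-0.06],
    [0,0,-0.08],
  ],
  angular=[
    [0,0,0],
    [0,0,0],
    [0,0,0],
    [0,0,0],
    [0,0,0],
    [0,0,0],
    [0,0,0],
    [0,0,0],
    [0,0,0],
    [0,0,0],
  ],
  grip=[-1,-1,-1,-1,-1,-1,-1,-1,-1,-1],
)

```text
time: 14.0
tool_pos: [0.5514, 0.1167, 0.1646]
tool_rot: [0.214, 0.977, -0.0, 0.0]
wrist_force: [-0.5, -0.0, -1.5]
grip_width: 0.131
grip_force: 41.3
```

```bash
python3 - <<'E'
from h import *
w=snap('wrist');a=snap('scene')
cv2.imwrite('pics/z6.png',np.vstack([cv2.resize(w['color'],(480,300)),cv2.resize(a['color'][130:255,240:440],(480,300),interpolation=2)])[:,:,::-1])
s=env.read_state();M=R.from_quat(s['tool_rot']).as_matrix();print(s['time'],s['tool_pos'],s['wrist_force'],s['torque'],s['grip_width'],M[:,2])
E
```

```text
14.1 [0.55449032 0.11720865 0.16800276] [ 0.08029348 -0.35964994 -0.89027265] [ 0.0064368  -0.04137536 -0.01735375] 0.12852664300958247 [ 0.00813001  0.00116876 -0.99996627]
```

View pics/z6.png

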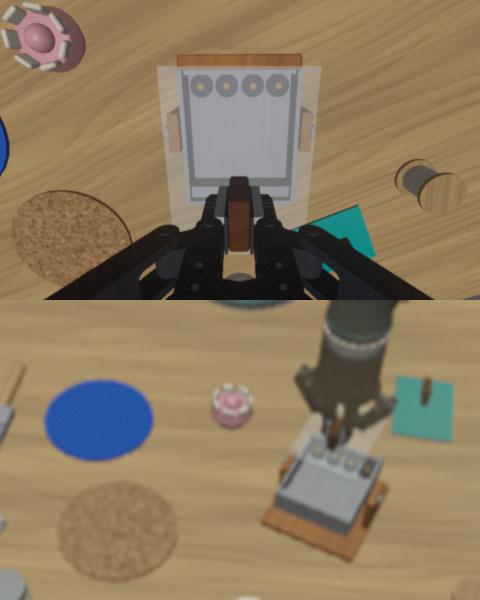

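The lid hangs level in the grip, the weights remain gathered, and the pan is level. The mat shows in the wrist view near full-resolution (95,316), so I measure it from there.

```bash
python3 - <<'E'
from h import *
from scipy.optimize import least_squares
for n,box in (('wrist',(0,180,230,400)),('scene',(255,318,200,250)),('side',(315,382,205,248))):
    s=env.snapshot(n);c=s['color'];g=cv2.GaussianBlur(c,(5,5),0).astype(float)
    x0,x1,y0,y1=box;pts=[]
    c0={'wrist':(95,312),'scene':(288.6,226.4),'side':(348,227.5)}[n]
    P0=onz(s,*c0,.006)
    # radial edge: walk world circles outward, find largest colour step
    for t in np.arange(0,2*np.pi,np.pi/36):
        rr=np.arange(.06,.112,.001);uv=[proj(s,P0+[r*np.cos(t),r*np.sin(t),0]) for r in rr]
        if any(not(2<u<637 and 2<v<397) for u,v in uv): continue
        m=np.array(uv,np.float32)
        v=cv2.remap(g.astype(np.float32),m[:,0].reshape(1,-1),m[:,1].reshape(1,-1),1)[0].sum(1)
        w=8;d=np.array([v[i:i+w].mean()-v[i-w:i].mean() for i in range(w,len(v)-w)])
        i=d.argmax()
        if d[i]>20: pts.append(P0[:2]+(rr[i+w]-.0005)*np.array([np.cos(t),np.sin(t)]))
    pts=np.array(pts)
    f=least_squares(lambda q:np.hypot(*(pts-q).T)-.085,P0[:2],loss='soft_l1',f_scale=.003)
    print(n,len(pts),f.x.round(4),'rms',np.sqrt(np.mean(f.fun**2)))
s=env.read_state();print(s['time'],s['tool_pos'])
E
```

```text
wrist 48 [ 0.5985 -0.1616] rms 0.004446394966930129
scene 69 [ 0.6027 -0.1686] rms 0.0020419076605144885
side 50 [ 0.5937 -0.1791] rms 0.00352962059466743
14.25 [0.55141707 0.11667163 0.16333957]
```

Call:
servo_tool(
  travel=[
    [0,0,-0.03],
    [-0.04,-0.02,-0.05],
    [-0.08,-0.045,-0.05],
    [-0.12,-0.07,-0.05],
    [-0.16,-0.09,-0.05],
    [-0.2,-0.115,-0.05],
    [-0.24,-0.14,-0.05],
    [-0.26,-0.15,-0.05],
    [-0.26,-0.15,-0.05],
    [-0.26,-0.15,-0.05],
  ],
  angular=[
    [0,0,0],
    [0,0,0],
    [0,0,0],
    [0,0,0],
    [0,0,0],
    [0,0,0],
    [0,0,0],
    [0,0,0],
    [0,0,0],
    [0,0,0],
  ],
  grip=[-1,-1,-1,-1,-1,-1,-1,-1,-1,-1],
)

```text
time: 15.25
tool_pos: [0.7241, -0.1284, 0.2112]
tool_rot: [0.215, 0.977, 0.0, -0.002]
wrist_force: [-0.4, 0.2, -1.3]
grip_width: 0.131
grip_force: 41.2
```

Call:
servo_tool(
  travel=[
    [0,0,0],
    [0,0,0],
    [0,0,0],
    [0,0,0],
  ],
  angular=[
    [0,0,0],
    [0,0,0],
    [0,0,0],
    [0,0,0],
  ],
  grip=[-1,-1,-1,-1],
)

```text
time: 15.65
tool_pos: [0.7248, -0.1274, 0.2138]
tool_rot: [0.214, 0.977, -0.0, 0.0]
wrist_force: [1.1, -0.1, -1.6]
grip_width: 0.135
grip_force: 41.2
```

```bash
python3 - <<'E'
from h import *
w=snap('wrist','w2.png');print(proj(w,(.6,-.168,.006)))
s=env.read_state();print(s['time'],s['tool_pos'],s['tool_rot'],s['grip_width'])
E
```

```text
(np.float64(226.16764439713177), np.float64(71.87145027666959))
15.7 [ 0.7248641  -0.12757649  0.21378386] [ 2.13608459e-01  9.76919284e-01 -3.17325890e-05  3.71097146e-04] 0.1352849325012517
```

View pics/w2.png

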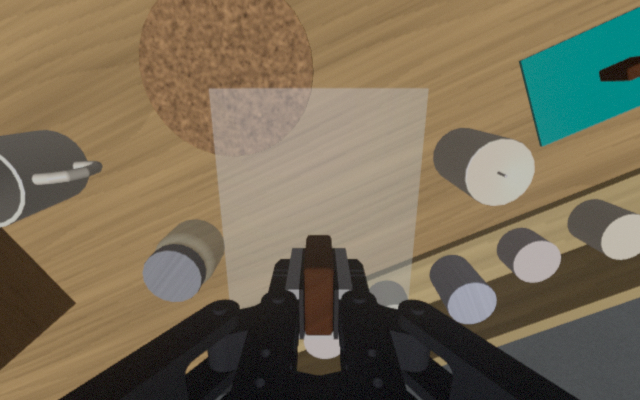

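The mat spans columns 138–314 with its lower edge at row 156, so its centre is about (226,69), or world (0.5975, −0.167). I move over it and go partway down.

Call:
servo_tool(
  travel=[
    [0.03,-0.033,0],
    [0.06,-0.066,0],
    [0.0815,-0.089,0.02],
    [0.0815,-0.089,0.06],
    [0.0815,-0.089,0.1],
    [0.0815,-0.089,0.135],
    [0.0815,-0.089,0.16],
    [0.0815,-0.089,0.175],
    [0.0815,-0.089,0.18],
    [0.0815,-0.089,0.18],
  ],
  angular=[
    [0,0,0],
    [0,0,0],
    [0,0,0],
    [0,0,0],
    [0,0,0],
    [0,0,0],
    [0,0,0],
    [0,0,0],
    [0,0,0],
    [0,0,0],
  ],
  grip=[-1,-1,-1,-1,-1,-1,-1,-1,-1,-1],
)

```text
time: 16.7
tool_pos: [0.614, -0.175, 0.0334]
tool_rot: [0.214, 0.977, -0.0, 0.0]
wrist_force: [-0.2, -0.1, -1.0]
grip_width: 0.132
grip_force: 41.2
```

Call:
servo_tool(
  travel=[
    [0,0,0],
    [0,0,0],
    [0,0,0],
    [0,0,0],
  ],
  angular=[
    [0,0,0],
    [0,0,0],
    [0,0,0],
    [0,0,0],
  ],
  grip=[-1,-1,-1,-1],
)

```text
time: 17.1
tool_pos: [0.6144, -0.1753, 0.0343]
tool_rot: [0.214, 0.977, -0.0, 0.001]
wrist_force: [-0.4, 0.7, -1.2]
grip_width: 0.135
grip_force: 41.2
```

```bash
python3 - <<'E'
from h import *
s=env.read_state();M=R.from_quat(s['tool_rot']).as_matrix();print(s['time'],s['tool_pos'],s['wrist_force'],M[:,2],M.T@(np.array([.6138,-.1745,.0155])-s['tool_pos']))
E
```

```text
17.1 [ 0.61438517 -0.17525351  0.03430263] [-0.44773695  0.70167067 -1.19386365] [ 1.76738900e-03 -6.21983533e-04 -9.99998245e-01] [0.0008817  0.00043652 0.01880109]
```

Call:
servo_tool(
  travel=[
    [0,0,0.006],
    [0,0,0.01],
    [0,0,0.013],
    [0,0,0.015],
    [0,0,0.016],
    [0,0,0.017],
    [0,0,0.0175],
    [0,0,0.0175],
  ],
  angular=[
    [0,0,0],
    [0,0,0],
    [0,0,0],
    [0,0,0],
    [0,0,0],
    [0,0,0],
    [0,0,0],
    [0,0,0],
  ],
  grip=[-1,-1,-1,-1,-1,-1,-1,-1],
)

```text
time: 17.9
tool_pos: [0.6139, -0.1751, 0.0159]
tool_rot: [0.214, 0.977, -0.0, 0.0]
wrist_force: [0.2, 0.8, -0.1]
grip_width: 0.136
grip_force: 41.2
```

Call:
servo_tool(
  travel=[
    [0,0,0.0005],
    [0,0,0.001],
    [0,0,0.001],
    [0,0,0.001],
  ],
  angular=[
    [0,0,0],
    [0,0,0],
    [0,0,0],
    [0,0,0],
  ],
  grip=[-1,-1,-1,-1],
)

```text
time: 18.3
tool_pos: [0.614, -0.1751, 0.0155]
tool_rot: [0.214, 0.977, -0.0, 0.0]
wrist_force: [-2.9, 0.1, 4.5]
grip_width: 0.132
grip_force: 42.0
```

Call:
servo_tool(
  travel=[
    [0,0,-0.0005],
    [0,0,-0.0005],
    [0,0,-0.0005],
    [0,0,-0.0005],
    [0,0,-0.0005],
  ],
  angular=[
    [0,0,0],
    [0,0,0],
    [0,0,0],
    [0,0,0],
    [0,0,0],
  ],
  grip=[-0.7,-0.6,-0.5,-0.3,-0.3],
)

```text
time: 18.8
tool_pos: [0.6137, -0.1751, 0.0151]
tool_rot: [0.214, 0.977, -0.0, 0.0]
wrist_force: [-0.4, 0.0, -0.4]
grip_width: 0.353
grip_force: 0.0
```

Call:
servo_tool(
  travel=[
    [0,0,-0.004],
    [0,0,-0.01],
    [0,0,-0.02],
    [0,0,-0.04],
    [0,0,-0.07],
    [0,0,-0.11],
    [0,0,-0.15],
    [-0.03,0.03,-0.19],
    [-0.07,0.05,-0.2],
    [-0.1,0.08,-0.2],
  ],
  angular=[
    [0,0,0],
    [0,0,0],
    [0,0,0],
    [0,0,0],
    [0,0,0],
    [0,0,0],
    [0,0,0],
    [0,0,0],
    [0,0,0],
    [0,0,0],
  ],
  grip=[-0.3,-0.3,-0.3,-0.3,-0.3,-0.3,-0.3,-0.3,-0.3,-0.3],
)

```text
time: 19.8
tool_pos: [0.7418, -0.1457, 0.2225]
tool_rot: [0.215, 0.977, -0.0, 0.005]
wrist_force: [-0.0, 0.3, 0.9]
grip_width: 0.349
grip_force: 0.0
```

Call:
servo_tool(
  travel=[
    [0,0,0],
    [0,0,0],
    [0,0,0],
    [0,0,0],
  ],
  angular=[
    [0,0,0],
    [0,0,0],
    [0,0,0],
    [0,0,0],
  ],
  grip=[-0.3,-0.3,-0.3,-0.3],
)

```text
time: 20.2
tool_pos: [0.7367, -0.1447, 0.2156]
tool_rot: [0.214, 0.977, -0.0, -0.0]
wrist_force: [-1.4, 0.6, 0.7]
grip_width: 0.352
grip_force: 0.0
```

```bash
python3 - <<'E'
from h import *
w=snap('wrist');a=snap('scene')
cv2.imwrite('pics/z7.png',np.vstack([cv2.resize(w['color'],(480,300)),cv2.resize(a['color'][130:255,240:440],(480,300),interpolation=2)])[:,:,::-1])
s=env.read_state();print(s['time'],s['tool_pos'],s['wrist_force'],s['grip_width'])
E
```

```text
20.3 [ 0.73702047 -0.14467353  0.21577024] [-0.63377038  0.63358621 -0.50470455] 0.34688915539175247
```

View pics/z7.png

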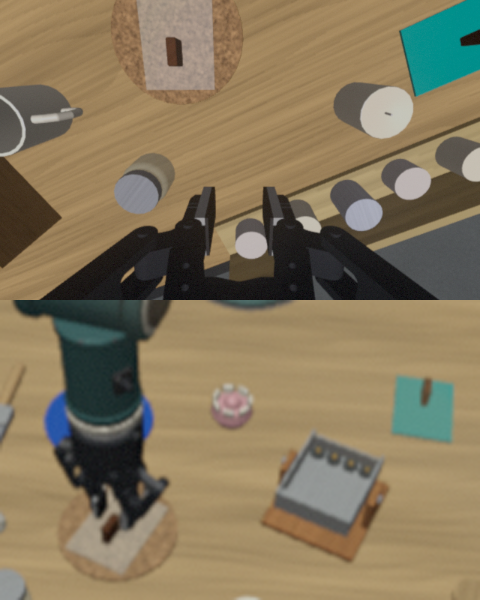

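The lid lies flat and centred on the mat to within a few mm. The weights are still gathered at the front wall and nothing else has been disturbed.

```bash
python3 -c "
from rig import env
print(env.finish_job())"
```

```text
the job is handed in; nothing more can be done
None
```

I've handed the job in, with no verdict shown: the weights are at the pan's front wall, the lid is flat on the cork mat within about 4 mm of its middle, and it took about 20 s.

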